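# Pack the drilling kit into its fitted tray

## Task

Pack the drilling kit for the next job at the pillar drill: put the beech bit block, the green tin of cutting wax and the amber oil bottle each into the recess of the blue tray that is cut for it, standing upright and fully down on the yellow floor. Do not tip the oil bottle over. The orange bit stand, the jar with the black lid and the white bottle belong to other jobs: leave them standing where they are.

Things in the scene. Friction and masses are not known exactly. Their poses are not given: they have to be found in the camera images.
- tin: Green-lidded round tin of cutting wax with a white base, 66 mm diameter, 25 mm high, stands upright; grip round the sides in the lower 20 mm. Origin: centre of its underside, z up.
- oiler: Amber oil bottle with a long thin red spout, stands upright: body 38 mm diameter up to 74 mm, total height 117 mm; grip round the body near its shoulder so that the spout stays below the gripper's palm. Origin: centre of its underside, z up.
- beech_block: Brown wooden block, 52 (x) x 70 (y) x 42 mm, with a few steel bits standing in it up to 74 mm; grip across the 52 mm. Origin: centre of its underside, x across the short side, y along the long side.
- tin_insert: Black insert 94 (x) x 96 (y) x 12 mm, fixed in the blue tray (rim 15 mm high). The three inserts stand in a row along x, 94.5 mm apart, in any order. Origin: centre of its underside, 3 mm above the bench. In its top, centred, 7 mm deep, yellow floor 5 mm above the origin: a round recess of 82 mm diameter, for the green wax tin.
- bottle_insert: Black insert 94 (x) x 96 (y) x 12 mm, fixed in the blue tray (rim 15 mm high). The three inserts stand in a row along x, 94.5 mm apart, in any order. Origin: centre of its underside, 3 mm above the bench. In its top, centred, 7 mm deep, yellow floor 5 mm above the origin: a round recess of 54 mm diameter, for the amber oil bottle.
- block_insert: Black insert 94 (x) x 96 (y) x 12 mm, fixed in the blue tray (rim 15 mm high). The three inserts stand in a row along x, 94.5 mm apart, in any order. Origin: centre of its underside, 3 mm above the bench. In its top, centred, 7 mm deep, yellow floor 5 mm above the origin: a recess 86 (x) x 68 (y) mm for the beech block, whose 70 mm side (its y) goes along this x, either way round.
- orange_stand: Look-alike that stays: orange plastic stand with a row of steel bits, 34 (x) x 96 (y) x 78 mm. Origin: centre of its underside.
- lidded_jar: Look-alike that stays: small round jar with a black lid, 54 mm diameter, 57 mm high. Origin: centre of its underside.
- white_bottle: Look-alike that stays: white bottle with a white cone spout, 44 mm diameter, 163 mm high. Origin: centre of its underside.
Things that resemble listed ones, but are neither listed nor needed, are in the scene too. What is meant by the oiler is not purple, and is the smaller of those in its own colour.

How it is judged:
By the outcome, as a careful person would: the job done as asked, in the order asked, and still so for the second after the job is handed in, with the robot touching nothing.
It also fails if it takes over 90 s, if anything falls off the work surface, if the arm or the gripper's body presses on something with over 40 N, if the wrist force passes 120 N, or if a joint passes its speed limit or range.

## Robot

A 7-joint arm with a two-finger parallel gripper is mounted at the origin on a cart in front of the work surface, level with it; the furniture and walls round the work are solid. World frame = base frame: x ahead of the robot, y to its left, z up, the work surface at z = 0. Lengths are in mm, angles in rad, forces in N, time in s.
With the tool pointing down it reaches from about 425 to 875 mm from the base axis. Payload 4.7 kg.
Tool frame: the origin (TCP) lies midway between the tips of the shut fingers; the grasp point (between the pads) lies arm.hold_point_z behind it (arm.hold_point_z is the distance from the TCP to the grasp point, in mm); z points along the fingers, y is the line along which they close (so a half turn about z gives the same grasp; the last joint's range is limited). The gripper opens to 87 mm and grips with 3 to 60 N. Pads are 19 mm wide; open, the fingers measure 117 mm over their backs; the gripper's body (75 mm by 190 mm) begins 51 mm behind the grasp point.
Start: joints at [-1.188, 0.321, -0.07, 1.45, 0.023, 1.371, -0.057], TCP at [234.351, 606.305, 222.587] pointing down, gripper open.
Joint ranges: [-2.86, 2.86], [-0.3, 2.09], [-1.38, 1.24], [0.06, 2.45], [-1.56, 4.7], [0.09, 2.05], [-2.69, 2.69]. Speed limits (rad/s): [2.57, 2.57, 3.14, 3.14, 3.14, 3.14, 3.14].

## Interface

Orientations are given as a unit quaternion [w, x, y, z].
In Python, from bench import arm gives the robot as it stands. The module is installed in compiled form; this text tells all that it offers.
- The arm moves only by the tool jog_arm, never from a script. Its argument "series" is a list of rows, each a list of 7 numbers: the turn, a rotation vector about the tool's x, y, z as a fraction of full scale, then the shift along the tool's x, y, z as a fraction of full scale, then the closure, from -1 (fully open) to 1 (shut). In form: [[wx, wy, wz, dx, dy, dz, claw], ...]. A call has 1 to 12 rows; each row shifts and turns the commanded pose from where the row before left it, along the tool's axes as they then stand; what a row does not reach is not made up. Full scale, the value 1, is 15 cm for a shift and 5 degrees for a turn. A row lasts 1/12 s, in which the tool goes at most 41.7 mm and 7.16 degrees, less where a joint would pass 70% of its speed; a pose out of reach is approached as far as the arm can. A call with a number of a shift or a turn outside -1 to 1 is refused whole. A call with a gripper value outside its range is refused whole. The fingers move at their own pace and stop on an object; "force" is the grip in N (left out, the last holds). Time passes only in rows, so rows that do not move let the fingers close. It gives the time, the measured TCP pose, the force, the opening and the grip force at its end, in the units of the state.
- arm.state(): the state, without advancing time (a new reading comes with each control period).
- arm.camera(name): name is "scene" or "top" or "wrist"; returns a dict with "pixels" (480x640x3 uint8, red, green, blue), "z_map" (480x640 float32, mm along the optical axis (not along the pixel's ray), 0 where there is no reading), "K" (3x3 intrinsics, pixels), "k1" (the pictures are not rectified: a ray, as slopes to the right and down, at radius r is drawn at 1 + k1 r^2 times it, then the intrinsics apply), "camera_from_world" (4x4, takes a point from world to camera coordinates). Camera axes: x right, y down, z forward; pixel columns grow to the right and rows downward; lengths in mm; the calibration is good to about 2 mm. A picture is of the moment at which its call begins.
- arm.hand_in(): hands the job in; it is judged then, once.
The state is a dict: "time_s": time; "qpos": joint angles; "qvel": joint speeds; "joint_torque": joint torques, N m; "eef_pos": TCP position; "ee_rot": TCP orientation; "ft_force": force on the tool from outside, world axes, zero at the start; "torque": the same for the moment, N m; "gripper_width": opening from 0.0 (shut) to 1.0 (fully open); "grasp_force": force on a finger pad.
Only numpy, scipy, OpenCV 4.12 (cv2) and the standard library are available. Lean on these libraries where they do the work, as an engineer would, in place of code of your own. Each camera call takes 0.05 s, during which the arm holds its last target. There are 200 camera calls.

## Working session

There is one attempt and no reset: what is moved stays moved. The work goes in short steps, Python scripts to look and compute and a tool call to move; the robot and the scene stay as the last step left them, time stands still between calls to the robot, and variables do not carry over. Pictures are saved under pics/ and viewed, at most 14 in all, crops included, and the job is handed in when it is done.

Besides the shell and the picture viewer there is one more tool, called after "Emit:" as name([rows], argument=value, ...), one row to a line, values as JSON. jog_arm: Moves the arm, as the interface text tells. Shift numbers are shares of 15 cm and turn numbers shares of 5 degrees, none past 1 either way. Its arguments: {"type":"object","properties":{"series":{"type":"array","items":{"type":"array","items":{"type":"number","minimum":-1,"maximum":1}}},"force":{"type":"number"}},"required":["series"]}

```bash
mkdir -p pics; cat > h.py <<'E'
import numpy as np, cv2
from bench import arm
def shot(name, fn=None):
    c=arm.camera(name); np.savez('/tmp/%s.npz'%name,**c)
    if fn: cv2.imwrite('pics/'+fn,c['pixels'][:,:,::-1])
    return c
def load(name): return dict(np.load('/tmp/%s.npz'%name))
def slopes(c,uv):
    return cv2.undistortPoints(np.float64(uv).reshape(-1,1,2),c['K'],np.array([float(c['k1']),0,0,0,0])).reshape(-1,2)
def onplane(c,uv,z):
    T=np.linalg.inv(c['camera_from_world']); s=slopes(c,uv)
    d=np.c_[s,np.ones(len(s))]@T[:3,:3].T; o=T[:3,3]
    return o+d*((z-o[2])/d[:,2])[:,None]
def cloud(c):
    v,u=np.mgrid[:480,:640]; s=slopes(c,np.c_[u.ravel(),v.ravel()]); z=c['z_map'].ravel()[:,None]
    T=np.linalg.inv(c['camera_from_world'])
    return ((np.c_[s,np.ones(len(s))]*z)@T[:3,:3].T+T[:3,3]).reshape(480,640,3)
E
python3 - <<'E'
from h import *
print(arm.state(), arm.hold_point_z)
for n in('scene','top'):
    c=shot(n,n+'0.png'); print(c['k1'],np.linalg.inv(c['camera_from_world']).round(2),(c['z_map']>0).mean())
E
```

```text
{'time_s': 0.0, 'qpos': array([-1.18789784,  0.32181863, -0.0700944 ,  1.45167306,  0.0225753 ,
        1.37078153, -0.05689667]), 'qvel': array([ 0.00061958, -0.00182764,  0.0004163 , -0.00022579, -0.00085471,
       -0.00054401,  0.00112015]), 'joint_torque': array([ 3.02434291e-04, -4.91294003e+01, -4.03856384e-01, -3.12529135e+01,
       -6.40573818e-02,  4.35344561e-02,  1.59770711e-04]), 'eef_pos': array([234.15640078, 605.77031104, 221.46538427]), 'ee_rot': array([-1.38887339e-04,  1.83337188e-01,  9.83049632e-01, -9.36605096e-04]), 'ft_force': array([-0.00578799, -0.196368  ,  0.61204985]), 'torque': array([-0.00510478, -0.00518264, -0.00826995]), 'grasp_force': 0.0, 'gripper_width': 0.9989814158799928} 18.700000000000003
-0.03158848586724188 [[-9.7000e-01 -2.2000e-01  1.2000e-01  4.7206e+02]
 [-2.5000e-01  8.4000e-01 -4.8000e-01  5.2401e+02]
 [ 1.0000e-02 -4.9000e-01 -8.7000e-01  8.9575e+02]
 [ 0.0000e+00  0.0000e+00  0.0000e+00  1.0000e+00]] 0.9958984375
-0.1546318367404618 [[ 3.20000e-01 -9.20000e-01  2.20000e-01  3.51820e+02]
 [-9.50000e-01 -3.10000e-01  8.00000e-02  5.72000e+00]
 [ 0.00000e+00 -2.40000e-01 -9.70000e-01  1.04764e+03]
 [ 0.00000e+00  0.00000e+00  0.00000e+00  1.00000e+00]] 0.9582779947916666
```

View pics/top0.png

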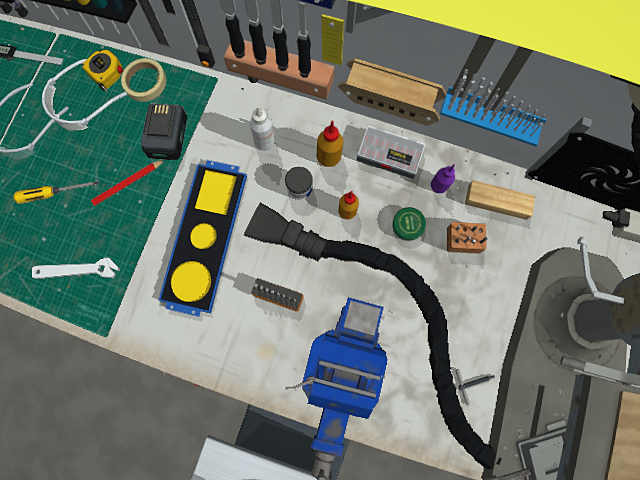

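View pics/scene0.png

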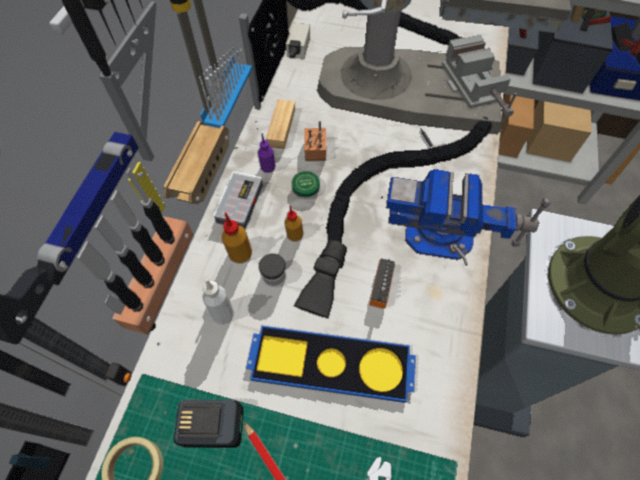

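The top picture shows what could be confused:
- **Oiler:** small amber bottle (348,205), large amber bottle (330,143) or purple bottle (443,178). I choose the small amber one.
- **Tin:** green tin (409,222) or black-lid jar (299,182). I choose the green one.
- **Block:** beech block (468,238), orange/grey bit stand (277,294) or plank (500,198). I choose (468,238).

The tray recesses are rectangular at (215,192), small round at (203,236) and large round at (190,281).

```bash
cat > m.py <<'E'
from h import *
c=load('top'); P=cloud(c); im=c['pixels']
hsv=cv2.cvtColor(im,cv2.COLOR_RGB2HSV)
# tray recesses
m=cv2.inRange(hsv,(25,150,120),(35,255,255)); m[:150]=0; m[:,:150]=0;m[320:]=0; m[:,260:]=0
n,l,s,ce=cv2.connectedComponentsWithStats(m)
for i in range(1,n):
    if s[i,4]>100:
        cn=cv2.findContours((l==i).astype('u1')*1 if 0 else np.uint8(l==i),0,2)[0][0].reshape(-1,2)
        w=onplane(c,cn,8)[:,:2]; print('yellow',ce[i].round(),cv2.minAreaRect(np.float32(w)),'depth z',np.median(P[l==i],0).round(1))
# generic height clusters on bench
for nm,(u0,v0,u1,v1) in dict(tin=(385,198,432,246),oiler=(333,185,365,222),block=(440,215,495,258),stand=(245,270,308,318),jar=(278,160,318,204),wb=(248,102,278,155),amb=(312,115,348,170),plank=(462,175,540,222),purple=(428,158,462,198),hose=(240,200,330,262),vise=(285,292,390,430)).items():
    Q=P[v0:v1,u0:u1].reshape(-1,3); Q=Q[(Q[:,2]>6)&(Q[:,2]<250)]
    zt=np.percentile(Q[:,2],97)
    print(nm,'top',zt.round(1),'bbox',np.percentile(Q,1,axis=0).round(),np.percentile(Q,99,axis=0).round())
# tin top
def fit(nm,box,zlo,zhi):
    u0,v0,u1,v1=box; Q=P[v0:v1,u0:u1]; k=np.uint8((Q[:,:,2]>zlo)&(Q[:,:,2]<zhi))
    q=np.float32(Q[k>0][:,:2]); print(nm,len(q),cv2.minAreaRect(q),cv2.minEnclosingCircle(q),Q[k>0][:,2].mean())
fit('tin',(385,198,432,246),18,32); fit('block',(440,215,495,258),36,48); fit('oilerbody',(333,185,365,222),40,78);fit('oilertip',(333,185,365,222),95,125)
cv2.imwrite('pics/crop1.png',cv2.resize(im[170:270,320:520,::-1],None,fx=4,fy=4,interpolation=2))
E
python3 m.py
```

```text
yellow [215. 192.] ((605.6109008789062, 316.2926025390625), (85.07598114013672, 66.6810302734375), 6.037966251373291) depth z [605.  315.9   8.2]
yellow [203. 236.] ((511.3080139160156, 306.181396484375), (51.88883972167969, 51.0075798034668), 21.502504348754883) depth z [510.9 305.3   8. ]
yellow [190. 281.] ((417.5992126464844, 295.0477600097656), (80.19365692138672, 78.57308959960938), 21.31983184814453) depth z [417.1 294.6   8.3]
tin top 28.0 bbox [ 635. -108.   13.] [697. -48.  29.]
oiler top 96.5 bbox [638.  29.   7.] [669.  65. 109.]
block top 61.2 bbox [ 642. -231.    8.] [ 704. -157.   72.]
stand top 70.3 bbox [430.  74.  11.] [463. 168.  75.]
jar top 59.2 bbox [644. 130.   9.] [695. 181.  60.]
wb top 147.1 bbox [724. 238.   8.] [758. 277. 159.]
amb top 133.4 bbox [733.  96.   9.] [775. 144. 152.]
plank top 34.8 bbox [ 750. -309.    7.] [ 845. -176.   37.]
purple top 99.8 bbox [ 754. -134.    8.] [784. -98. 111.]
hose top 62.3 bbox [535.  56.  20.] [604. 221.  63.]
vise top 142.4 bbox [ 254. -119.    9.] [473.  95. 144.]
tin 830 ((666.8195190429688, -78.08160400390625), (65.17767333984375, 64.14132690429688), 4.215460777282715) ((666.8134765625, -78.08407592773438), 33.56064224243164) 24.05971267430239
block 820 ((674.5924682617188, -194.94248962402344), (54.283870697021484, 69.12064361572266), 14.742524147033691) ((673.9853515625, -195.06454467773438), 41.713050842285156) 41.005391555120006
oilerbody 230 ((655.5782470703125, 47.391632080078125), (34.03331756591797, 37.30900955200195), 3.793300151824951) ((657.4246826171875, 47.50788879394531), 19.122051239013672) 57.60717568153913
oilertip 14 ((659.2283935546875, 47.39568328857422), (5.506275653839111, 3.351893901824951), 83.19989776611328) ((659.8406982421875, 47.301719665527344), 2.929715394973755) 104.7752355316435
```

View pics/crop1.png

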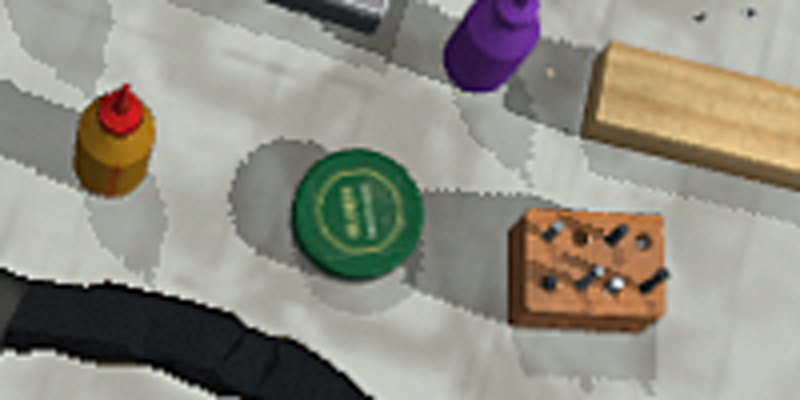

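The crop shows the small amber bottle with red spout (~(348,205) in the full frame), the green tin (409,222) and the bit block (468,238). All three match their descriptions. Next I compute the first reach.

```bash
cat >> h.py <<'E'
from scipy.spatial.transform import Rotation as R
def go(t,yaw=None,start=None):
    """turn (units of 5deg about tool z), then shift in tool units(15cm) after that turn; yaw = world angle of tool y, deg"""
    s=arm.state(); q=s['ee_rot']; r=R.from_quat([q[1],q[2],q[3],q[0]]); p=s['eef_pos']
    y=r.apply([0,1,0]); a=np.degrees(np.arctan2(y[1],y[0])); d=0
    if yaw is not None: d=(a-yaw+90)%180-90
    r2=r*R.from_euler('z',d,degrees=True)
    sh=r2.inv().apply(np.array(t)-p)/150
    print('t',s['time_s'],'pos',p.round(1),'yaw',a.round(2),'q7',s['qpos'][6].round(2),'turn units',round(d/5,2),'shift',sh.round(3),'min rows',np.ceil(np.linalg.norm(sh)/.27),'w',s['gripper_width'].round(3),'F',s['ft_force'].round(1))
    z=r.apply([0,0,1]); print('tilt z',z.round(4))
E
python3 -c "
from h import *
go((674.3,-195,150),14.7)"
```

```text
Traceback (most recent call last):
  File "h.py", line 26, in go
    print('t',s['time_s'],'pos',p.round(1),'yaw',a.round(2),'q7',s['qpos'][6].round(2),'turn units',round(d/5,2),'shift',sh.round(3),'min rows',np.ceil(np.linalg.norm(sh)/.27),'w',s['gripper_width'].round(3),'F',s['ft_force'].round(1))
                                                                                                                                                                                    ^^^^^^^^^^^^^^^^^^^^^^^^
AttributeError: 'float' object has no attribute 'round'
```

```bash
sed -i "s/s\['gripper_width'\].round(3)/round(s['gripper_width'],3)/" h.py; python3 -c "
from h import *
go((674.3,-195,150),14.7)"
```

```text
t 0.1 pos [234.2 605.8 221.6] yaw 68.87 q7 -0.06 turn units 10.83 shift [-5.908  1.484  0.484] min rows 23.0 w 0.999 F [ 0.3  0.8 -1. ]
tilt z [-5.0e-04 -1.6e-03 -1.0e+00]
```

Emit:
jog_arm([
  [0,0,0.9,0,0,0,-1],
  [0,0,0.9,0,0,0,-1],
  [0,0,0.9,0,0,0,-1],
  [0,0,0.9,0,0,0,-1],
  [0,0,0.9,0,0,0,-1],
  [0,0,0.9,0,0,0,-1],
  [0,0,0.9,0,0,0,-1],
  [0,0,0.9,0,0,0,-1],
  [0,0,0.9,0,0,0,-1],
  [0,0,0.9,0,0,0,-1],
  [0,0,0.9,0,0,0,-1],
  [0,0,0.9,0,0,0,-1],
], force=20)

```text
time_s: 1.1
eef_pos: [234.2, 606.0, 221.9]
ee_rot: [0.0, 0.611, 0.791, -0.001]
ft_force: [-0.6, 0.5, 0.3]
gripper_width: 0.998
grasp_force: 0.0
```

Emit:
jog_arm([
  [0,0,0,-0.246,0.062,0,-1],
  [0,0,0,-0.246,0.062,0,-1],
  [0,0,0,-0.246,0.062,0,-1],
  [0,0,0,-0.246,0.062,0,-1],
  [0,0,0,-0.246,0.062,0,-1],
  [0,0,0,-0.246,0.062,0,-1],
  [0,0,0,-0.246,0.062,0,-1],
  [0,0,0,-0.246,0.062,0,-1],
  [0,0,0,-0.246,0.062,0,-1],
  [0,0,0,-0.246,0.062,0,-1],
  [0,0,0,-0.246,0.062,0,-1],
  [0,0,0,-0.246,0.062,0,-1],
])

```text
time_s: 2.1
eef_pos: [456.1, 205.1, 222.4]
ee_rot: [-0.0, 0.61, 0.793, 0.0]
ft_force: [0.8, 0.9, -0.3]
gripper_width: 0.999
grasp_force: 0.0
```

```bash
python3 -c "
from h import *
go((674.3,-195,150),14.7)"
```

```text
t 2.1 pos [456.1 205.1 222.4] yaw 14.87 q7 -0.22 turn units 0.03 shift [-2.949  0.73   0.482] min rows 12.0 w 0.999 F [ 0.8  0.9 -0.3]
tilt z [-3.e-04  2.e-04 -1.e+00]
```

Emit:
jog_arm([
  [0,0,0,-0.24,0.06,0.02,-1],
  [0,0,0,-0.245,0.06,0.04,-1],
  [0,0,0,-0.245,0.06,0.04,-1],
  [0,0,0,-0.245,0.06,0.04,-1],
  [0,0,0,-0.245,0.06,0.04,-1],
  [0,0,0,-0.245,0.06,0.04,-1],
  [0,0,0,-0.245,0.06,0.04,-1],
  [0,0,0,-0.245,0.06,0.04,-1],
  [0,0,0,-0.245,0.06,0.04,-1],
  [0,0,0,-0.245,0.06,0.04,-1],
  [0,0,0,-0.245,0.06,0.04,-1],
  [0,0,0,-0.2,0.05,0.04,-1],
])

```text
time_s: 3.1
eef_pos: [670.4, -187.6, 152.5]
ee_rot: [-0.0, 0.61, 0.792, -0.001]
ft_force: [-0.1, -0.9, 0.8]
gripper_width: 1.001
grasp_force: 0.0
```

Emit:
jog_arm([
  [0,0,0,0,0,0,-1],
  [0,0,0,0,0,0,-1],
])

```text
time_s: 3.27
eef_pos: [669.0, -187.3, 151.8]
ee_rot: [-0.001, 0.611, 0.791, -0.001]
ft_force: [-0.8, 0.8, -0.1]
gripper_width: 1.0
grasp_force: 0.0
```

```bash
python3 - <<'E'
from h import *
go((674.3,-195,14),14.7)
c=shot('wrist','w1.png'); P=cloud(c)
k=(P[:,:,2]>37)&(P[:,:,2]<47)&(np.hypot(P[:,:,0]-674,P[:,:,1]+195)<60)
q=np.float32(P[k][:,:2]); print(len(q),cv2.minAreaRect(q),P[k].mean(0))
E
```

```text
t 3.2667 pos [ 669.  -187.3  151.8] yaw 14.64 q7 0.7 turn units -0.01 shift [-0.058  0.024  0.919] min rows 4.0 w 1.0 F [-0.8  0.8 -0.1]
tilt z [-0.003  -0.0011 -1.    ]
6846 ((676.5808715820312, -196.1181182861328), (52.11526870727539, 70.43365478515625), 15.818024635314941) [ 676.25880593 -194.0445311    41.94374099]
```

View pics/w1.png

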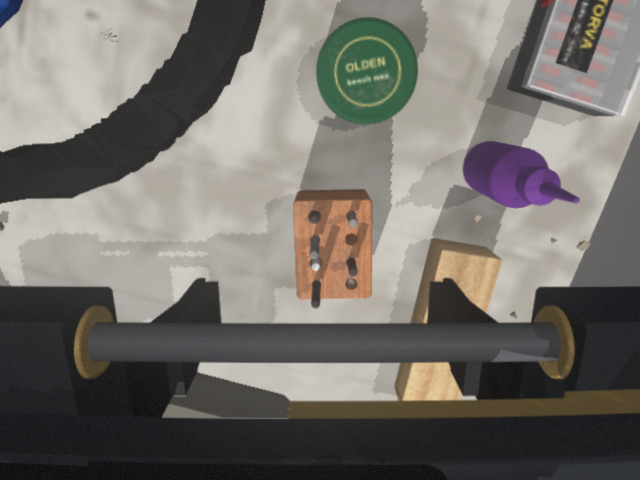

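The wrist view shows the block at (333,245), the tin at (367,70), and the purple bottle at (520,178) clear of the hand's path.

Emit:
jog_arm([
  [0,0,-0.17,-0.066,0.03,0,-1],
  [0,0,0,0,0,0.2,-1],
  [0,0,0,0,0,0.2,-1],
  [0,0,0,0,0,0.15,-1],
  [0,0,0,0,0,0.12,-1],
  [0,0,0,0,0,0.1,-1],
  [0,0,0,0,0,0.07,-1],
  [0,0,0,0,0,0.04,-1],
  [0,0,0,0,0,0.03,-1],
  [0,0,0,0,0,0,-1],
  [0,0,0,0,0,0,-1],
])

```text
time_s: 4.23
eef_pos: [677.5, -193.2, 17.9]
ee_rot: [0.001, 0.604, 0.797, 0.0]
ft_force: [0.6, -0.4, 0.4]
gripper_width: 0.999
grasp_force: 0.0
```

```bash
python3 -c "
from h import *
go((676,-195.7,14),15.5)"
```

```text
t 4.2333 pos [ 677.5 -193.2   17.9] yaw 15.72 q7 0.78 turn units 0.04 shift [-0.013 -0.014  0.026] min rows 1.0 w 0.999 F [ 0.6 -0.4  0.4]
tilt z [ 1.3e-03 -2.0e-04 -1.0e+00]
```

Emit:
jog_arm([
  [0,0,0,-0.01,-0.01,0.02,-1],
  [0,0,0,0,0,0,-1],
  [0,0,0,0,0,0,1],
  [0,0,0,0,0,0,1],
  [0,0,0,0,0,0,1],
  [0,0,0,0,0,0,1],
  [0,0,0,0,0,0,1],
  [0,0,0,0,0,0,1],
  [0,0,0,0,0,0,1],
  [0,0,0,0,0,0,1],
], force=25)

```text
time_s: 5.07
eef_pos: [676.1, -194.8, 14.1]
ee_rot: [0.0, 0.604, 0.797, 0.0]
ft_force: [0.6, 0.0, -0.1]
gripper_width: 0.596
grasp_force: 25.0
```

```bash
python3 -c "
from h import *
go((676,-195.7,150),15.5); print(arm.state()['grasp_force'])"
```

```text
t 5.0667 pos [ 676.1 -194.8   14.1] yaw 15.73 q7 0.78 turn units 0.05 shift [-0.005 -0.002 -0.906] min rows 4.0 w 0.596 F [ 0.6  0.  -0.1]
tilt z [ 4.e-04  0.e+00 -1.e+00]
25.000073849223554
```

Emit:
jog_arm([
  [0,0,0,0,0,-0.1,1],
  [0,0,0,0,0,-0.16,1],
  [0,0,0,0,0,-0.2,1],
  [0,0,0,0,0,-0.2,1],
  [0,0,0,0,0,-0.16,1],
  [0,0,0,0,0,-0.1,1],
  [0,0,0,0,0,0,1],
  [0,0,0,0,0,0,1],
])

```text
time_s: 5.73
eef_pos: [676.1, -195.2, 153.2]
ee_rot: [0.001, 0.604, 0.797, 0.0]
ft_force: [-0.4, 0.5, -3.1]
gripper_width: 0.594
grasp_force: 25.0
```

```bash
python3 - <<'E'
from h import *
t=np.array([[417.4,294.8],[511.1,305.8],[605.3,316.1]]); print(np.degrees(np.arctan2(*(t[2]-t[0])[::-1])),t.mean(0))
go((605.3,316.1,150)); go((605.3,316.1,150),96.4)
print(arm.state()['grasp_force'])
E
```

```text
6.467337041846212 [511.26666667 305.56666667]
t 5.7333 pos [ 676.1 -195.2  153.2] yaw 15.71 q7 0.73 turn units 0.0 shift [3.409 0.468 0.02 ] min rows 13.0 w 0.594 F [-0.4  0.5 -3.1]
tilt z [ 1.8e-03 -2.0e-04 -1.0e+00]
t 5.7333 pos [ 676.1 -195.2  153.2] yaw 15.71 q7 0.73 turn units -16.14 shift [0.089 3.44  0.02 ] min rows 13.0 w 0.594 F [-0.4  0.5 -3.1]
tilt z [ 1.8e-03 -2.0e-04 -1.0e+00]
24.999899645335972
```

Emit:
jog_arm([
  [0,0,0,0.1,0.015,0,1],
  [0,0,0,0.2,0.03,0,1],
  [0,0,0,0.24,0.03,0,1],
  [0,0,0,0.24,0.03,0,1],
  [0,0,0,0.24,0.03,0,1],
  [0,0,0,0.24,0.03,0,1],
  [0,0,0,0.24,0.03,0,1],
  [0,0,0,0.24,0.03,0,1],
  [0,0,0,0.24,0.03,0,1],
  [0,0,0,0.24,0.03,0,1],
  [0,0,0,0.24,0.03,0,1],
  [0,0,0,0.24,0.03,0,1],
])

```text
time_s: 6.73
eef_pos: [614.0, 210.3, 149.9]
ee_rot: [-0.001, 0.604, 0.797, -0.002]
ft_force: [1.2, -0.3, -2.8]
gripper_width: 0.594
grasp_force: 25.0
```

Emit:
jog_arm([
  [0,0,0,0.24,0.03,0,1],
  [0,0,0,0.24,0.03,0,1],
  [0,0,0,0.2,0.03,0,1],
  [0,0,0,0.12,0.025,0,1],
  [0,0,0,0.06,0.01,0,1],
  [0,0,-1,0,0,0,1],
  [0,0,-1,0,0,0,1],
  [0,0,-1,0,0,0,1],
  [0,0,-1,0,0,0,1],
  [0,0,-1,0,0,0,1],
  [0,0,-1,0,0,0,1],
  [0,0,-1,0,0,0,1],
])

```text
time_s: 7.73
eef_pos: [599.8, 334.9, 151.1]
ee_rot: [0.0, 0.336, 0.942, -0.001]
ft_force: [0.1, 0.5, -2.1]
gripper_width: 0.594
grasp_force: 25.0
```

Emit:
jog_arm([
  [0,0,-1,0,0,0,1],
  [0,0,-1,0,0,0,1],
  [0,0,-1,0,0,0,1],
  [0,0,-1,0,0,0,1],
  [0,0,-1,0,0,0,1],
  [0,0,-1,0,0,0,1],
  [0,0,-1,0,0,0,1],
  [0,0,-1,0,0,0,1],
  [0,0,-1,0,0,0,1],
  [0,0,0,0,0,0,1],
  [0,0,0,0,0,0,1],
])

```text
time_s: 8.65
eef_pos: [599.7, 335.7, 151.3]
ee_rot: [-0.0, -0.047, 0.999, -0.001]
ft_force: [0.3, -0.3, -1.7]
gripper_width: 0.596
grasp_force: 25.0
```

```bash
python3 - <<'E'
from h import *
go((605.3,316.1,24),96.4)
c=shot('wrist','w2.png'); P=cloud(c); h=cv2.cvtColor(c['pixels'],cv2.COLOR_RGB2HSV)
m=cv2.inRange(h,(25,150,100),(35,255,255)); n,l,s,ce=cv2.connectedComponentsWithStats(m)
for i in range(1,n):
    if s[i,4]>300:
        cn=cv2.findContours(np.uint8(l==i),0,2)[0][0].reshape(-1,2)
        print(ce[i].round(),s[i],cv2.minAreaRect(np.float32(onplane(c,cn,8)[:,:2])),np.median(P[l==i],0))
b=(np.hypot(P[:,:,0]-605,P[:,:,1]-316)<70)&(P[:,:,2]>165)&(P[:,:,2]<190)
print(b.sum()); 
if b.sum()>50: print(cv2.minAreaRect(np.float32(P[b][:,:2])))
E
```

```text
t 8.65 pos [599.7 335.7 151.3] yaw 95.43 q7 1.19 turn units -0.19 shift [-0.024 -0.133  0.849] min rows 4.0 w 0.596 F [ 0.3 -0.3 -1.7]
tilt z [-7.0e-04 -1.8e-03 -1.0e+00]
18612
((597.84912109375, 336.9398193359375), (63.92668533325195, 76.72347259521484), 5.50314474105835)
```

View pics/w2.png

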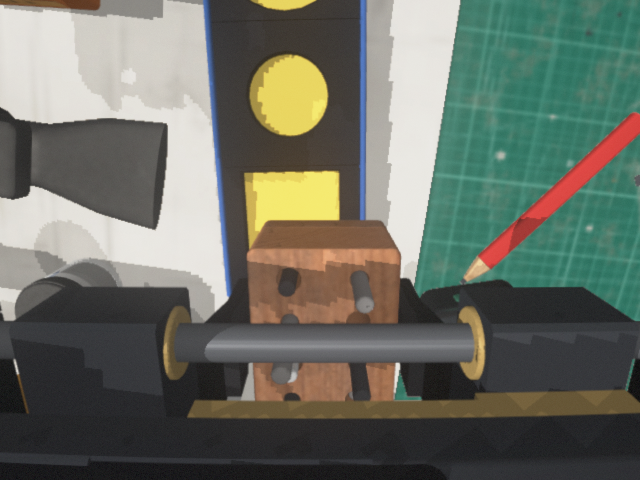

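The wrist view shows the block held at (323,320) over the partly hidden rectangular recess (292,200), and the round recess at (289,95).

```bash
python3 - <<'E'
from h import *
c=load('wrist'); P=cloud(c); h=cv2.cvtColor(c['pixels'],cv2.COLOR_RGB2HSV)
print(h[95,289],h[200,292])
m=cv2.inRange(h,(22,110,150),(35,255,255)); m[300:]=0; n,l,s,ce=cv2.connectedComponentsWithStats(m)
for i in range(1,n):
    if s[i,4]>300:
        cn=cv2.findContours(np.uint8(l==i),0,2)[0][0].reshape(-1,2)
        print(ce[i].round(),cv2.minAreaRect(np.float32(onplane(c,cn,8)[:,:2])),np.median(P[l==i],0))
# block near top edge
b=(P[:,:,2]>155)&(P[:,:,2]<172)&(np.hypot(P[:,:,0]-600,P[:,:,1]-336)<70)&(h[:,:,0]<15)&(h[:,:,1]>80)
q=P[b]; print(len(q), q.min(0),q.max(0), np.percentile(q,2,axis=0))
E
```

```text
[ 26 149 233] [ 28 138 245]
[283.   4.] ((454.0892639160156, 296.4088439941406), (5.557027339935303, 41.51347351074219), 5.086294174194336) [453.62321728 296.61337168   8.64143135]
[289.  95.] ((511.7025146484375, 304.0475158691406), (52.99000930786133, 53.214332580566406), 5.298242568969727) [511.1323461  304.34144344   8.4741641 ]
[290. 197.] ((591.2616577148438, 313.0337829589844), (56.249977111816406, 68.38362884521484), 6.572473526000977) [581.6757276  310.39867076   8.42684442]
1847 [564.25992927 309.21260496 155.00651088] [628.02031092 364.90269978 171.99969268] [564.59583263 310.63904228 155.46486528]
```

Emit:
jog_arm([
  [0,0,-0.19,0,0,0,1],
  [0,0,0,-0.023,-0.139,0,1],
  [0,0,0,0,0,0.15,1],
  [0,0,0,0,0,0.2,1],
  [0,0,0,0,0,0.2,1],
  [0,0,0,0,0,0.14,1],
  [0,0,0,0,0,0.08,1],
  [0,0,0,0,0,0,1],
  [0,0,0,0,0,0,1],
])

```text
time_s: 9.45
eef_pos: [605.1, 317.8, 36.7]
ee_rot: [-0.0, -0.058, 0.998, -0.0]
ft_force: [-0.2, 0.2, -2.1]
gripper_width: 0.591
grasp_force: 25.0
```

```bash
python3 -c "
from h import *
go((605.5,315.3,22.3),96.4)"
```

```text
t 9.45 pos [605.1 317.8  36.7] yaw 96.66 q7 1.26 turn units 0.05 shift [-0.001 -0.017  0.096] min rows 1.0 w 0.591 F [-0.2  0.2 -2.1]
tilt z [-1.e-04 -4.e-04 -1.e+00]
```

Emit:
jog_arm([
  [0,0,0,0,-0.014,0.02,1],
  [0,0,0,0,0,0.03,1],
  [0,0,0,0,0,0.02,1],
  [0,0,0,0,0,0.015,1],
  [0,0,0,0,0,0.005,1],
  [0,0,0,0,0,0,1],
  [0,0,0,0,0,0,1],
])

```text
time_s: 10.03
eef_pos: [605.2, 315.9, 23.2]
ee_rot: [0.0, -0.058, 0.998, 0.0]
ft_force: [0.5, 0.2, -1.7]
gripper_width: 0.597
grasp_force: 25.0
```

```bash
python3 -c "
from h import *
go((605.5,315.3,22.3),96.4)"
```

```text
t 10.0333 pos [605.2 315.9  23.2] yaw 96.67 q7 1.26 turn units 0.05 shift [-0.001 -0.004  0.006] min rows 1.0 w 0.597 F [ 0.5  0.2 -1.7]
tilt z [ 2.e-04  1.e-04 -1.e+00]
```

Lower the last millimetre, release, and rise.

Emit:
jog_arm([
  [0,0,0,0,0,0.006,1],
  [0,0,0,0,0,0,1],
  [0,0,0,0,0,0,-1],
  [0,0,0,0,0,0,-1],
  [0,0,0,0,0,0,-1],
  [0,0,0,0,0,0,-1],
  [0,0,0,0,0,0,-1],
  [0,0,0,0,0,0,-1],
  [0,0,0,0,0,0,-1],
])

```text
time_s: 10.78
eef_pos: [605.2, 315.8, 22.3]
ee_rot: [0.0, -0.058, 0.998, 0.0]
ft_force: [-0.6, 0.4, -0.1]
gripper_width: 0.979
grasp_force: 0.0
```

Emit:
jog_arm([
  [0,0,0,0,0,-0.06,-1],
  [0,0,0,0,0,-0.12,-1],
  [0,0,0,0,0,-0.2,-1],
  [0,0,0,0,0,-0.25,-1],
  [0,0,0,0,0,-0.2,-1],
  [0,0,0,0,0,-0.1,-1],
  [0,0,0,0,0,0,-1],
])

```text
time_s: 11.37
eef_pos: [607.9, 317.0, 168.1]
ee_rot: [0.004, -0.058, 0.998, 0.002]
ft_force: [0.2, -0.1, 0.2]
gripper_width: 0.999
grasp_force: 0.0
```

```bash
python3 - <<'E'
from h import *
go((667.3,-78.3,120),None); go((667.3,-78.3,120),0)
c=shot('top'); P=cloud(c)
d=P-np.array([605.5,315.3,0]); 
k=(np.hypot(d[:,:,0],d[:,:,1])<60)&(P[:,:,2]>40)&(P[:,:,2]<56)
print(k.sum(),np.median(P[k],0) if k.any() else '',cv2.minAreaRect(np.float32(P[k][:,:2])) if k.any() else '')
E
```

```text
t 11.3667 pos [607.9 317.  168.1] yaw 96.67 q7 1.24 turn units 0.0 shift [-0.085 -2.665  0.311] min rows 10.0 w 0.999 F [ 0.2 -0.1  0.2]
tilt z [ 0.0082  0.005  -1.    ]
t 11.3667 pos [607.9 317.  168.1] yaw 96.67 q7 1.24 turn units -16.67 shift [ 2.637 -0.394  0.311] min rows 10.0 w 0.999 F [ 0.2 -0.1  0.2]
tilt z [ 0.0082  0.005  -1.    ]
730 [599.58337603 317.43225652  49.62345685] ((603.9132080078125, 317.14727783203125), (66.23454284667969, 53.79501724243164), 6.364432334899902)
```

Emit:
jog_arm([
  [0,0,0,0,-0.1,0,-1],
  [0,0,0,-0.01,-0.2,0,-1],
  [0,0,0,-0.01,-0.25,0,-1],
  [0,0,0,-0.01,-0.25,0,-1],
  [0,0,0,-0.01,-0.25,0,-1],
  [0,0,0,-0.01,-0.25,0,-1],
  [0,0,0,-0.01,-0.25,0,-1],
  [0,0,0,-0.01,-0.25,0,-1],
  [0,0,0,-0.01,-0.25,0.02,-1],
  [0,0,0,-0.01,-0.25,0.04,-1],
  [0,0,0,0,-0.2,0.04,-1],
  [0,0,0,0,-0.15,0.02,-1],
])

```text
time_s: 12.42
eef_pos: [662.1, -83.3, 140.7]
ee_rot: [-0.003, -0.056, 0.998, -0.001]
ft_force: [-0.5, -0.0, 0.0]
gripper_width: 0.999
grasp_force: 0.0
```

Emit:
jog_arm([
  [0,0,0,0,-0.02,0,-1],
  [0,0,0,0,0,0,-1],
  [0,0,0,0,0,0,-1],
])

```text
time_s: 12.67
eef_pos: [664.0, -80.0, 142.2]
ee_rot: [-0.001, -0.058, 0.998, 0.001]
ft_force: [-0.1, 0.6, 1.2]
gripper_width: 1.0
grasp_force: 0.0
```

```bash
python3 - <<'E'
from h import *
go((667.3,-78.3,9.5))
c=shot('wrist','w3.png'); P=cloud(c)
k=(P[:,:,2]>20)&(P[:,:,2]<30)&(np.hypot(P[:,:,0]-667,P[:,:,1]+78)<50)
q=np.float32(P[k][:,:2]); print(len(q),cv2.minEnclosingCircle(q),cv2.minAreaRect(q),P[k].mean(0)) if len(q) else 0
k=(P[:,:,2]>85)&(P[:,:,2]<125)&(np.hypot(P[:,:,0]-657,P[:,:,1]-47)<40); print(k.sum(), P[k].mean(0))
E
```

```text
t 12.6667 pos [664.  -80.  142.2] yaw 96.65 q7 1.89 turn units 0.0 shift [-0.025  0.008  0.885] min rows 4.0 w 1.0 F [-0.1  0.6  1.2]
tilt z [-0.0026  0.001  -1.    ]
6966 ((668.4400634765625, -79.01689147949219), 33.20956039428711) ((668.1207275390625, -79.06594848632812), (65.60025787353516, 65.59771728515625), 23.03076171875) [667.00585845 -79.13861188  25.0633721 ]
412 [658.6277677   45.26716292  88.72248806]
```

View pics/w3.png

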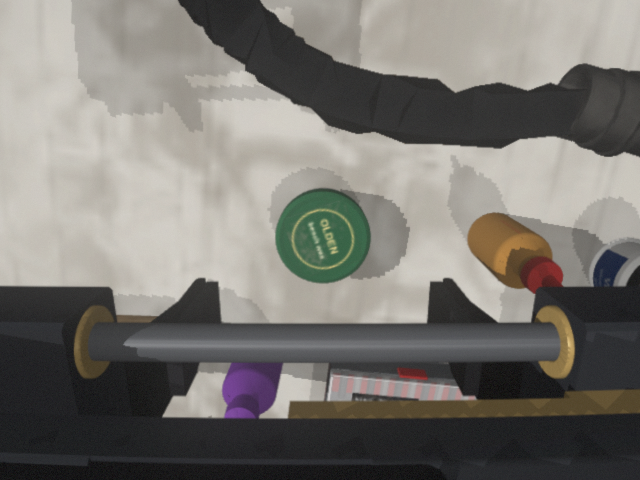

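The wrist view shows the tin at (323,236) midway between the fingers. The oiler at (510,245) and purple bottle (250,385) are clear.

Emit:
jog_arm([
  [0,0,0,-0.025,0.005,0,-1],
  [0,0,0,0,0,0.2,-1],
  [0,0,0,0,0,0.22,-1],
  [0,0,0,0,0,0.2,-1],
  [0,0,0,0,0,0.12,-1],
  [0,0,0,0,0,0.07,-1],
  [0,0,0,0,0,0.03,-1],
  [0,0,0,0,0,0,-1],
  [0,0,0,0,0,0,-1],
])

```text
time_s: 13.47
eef_pos: [669.9, -78.8, 19.0]
ee_rot: [0.001, -0.059, 0.998, -0.0]
ft_force: [-0.7, -0.5, 0.8]
gripper_width: 0.998
grasp_force: 0.0
```

```bash
python3 -c "
from h import *
go((667.7,-78.8,9.5))"
```

```text
t 13.4667 pos [669.9 -78.8  19. ] yaw 96.71 q7 1.92 turn units 0.0 shift [0.015 0.002 0.063] min rows 1.0 w 0.998 F [-0.7 -0.5  0.8]
tilt z [ 0.0021  0.     -1.    ]
```

Emit:
jog_arm([
  [0,0,0,0.008,0,0.035,-1],
  [0,0,0,0,0,0.02,-1],
  [0,0,0,0,0,0,-1],
  [0,0,0,0,0,0,-1],
  [0,0,0,0,0,0,-1],
])

```text
time_s: 13.88
eef_pos: [667.8, -79.4, 9.8]
ee_rot: [0.0, -0.058, 0.998, 0.0]
ft_force: [0.4, -0.5, 0.3]
gripper_width: 1.0
grasp_force: 0.0
```

```bash
python3 -c "
from h import *
go((667.7,-78.8,9.5))"
```

```text
t 13.8833 pos [667.8 -79.4   9.8] yaw 96.66 q7 1.93 turn units 0.0 shift [-0.     0.004  0.002] min rows 1.0 w 1.0 F [ 0.4 -0.5  0.3]
tilt z [ 6.e-04  1.e-04 -1.e+00]
```

Emit:
jog_arm([
  [0,0,0,0,0,0,1],
  [0,0,0,0,0,0,1],
  [0,0,0,0,0,0,1],
  [0,0,0,0,0,0,1],
  [0,0,0,0,0,0,1],
  [0,0,0,0,0,0,1],
  [0,0,0,0,0,0,1],
], force=25)

```text
time_s: 14.47
eef_pos: [667.6, -79.5, 9.5]
ee_rot: [0.0, -0.058, 0.998, -0.0]
ft_force: [-0.4, 0.4, -0.5]
gripper_width: 0.716
grasp_force: 25.0
```

Emit:
jog_arm([
  [0,0,0,0,0,-0.08,1],
  [0,0,0,0,0,-0.15,1],
  [0,0,0,0,0,-0.2,1],
  [0,0,0,0,0,-0.22,1],
  [0,0,0,0,0,-0.2,1],
  [0,0,0,0,0,-0.12,1],
  [0,0,0,0,0,-0.05,1],
  [0,0,0,0,0,0,1],
])

```text
time_s: 15.13
eef_pos: [668.6, -79.6, 165.1]
ee_rot: [0.002, -0.058, 0.998, -0.0]
ft_force: [2.2, -0.7, -2.3]
gripper_width: 0.717
grasp_force: 25.0
```

```bash
python3 -c "
from h import *
go((417.6,294.3,160)); go((417.6,294.3,160),96.5); print(arm.state()['grasp_force'])"
```

```text
t 15.1333 pos [668.6 -79.6 165.1] yaw 96.67 q7 1.89 turn units 0.0 shift [1.373 2.67  0.027] min rows 12.0 w 0.717 F [ 2.2 -0.7 -2.3]
tilt z [ 4.1e-03  1.0e-04 -1.0e+00]
t 15.1333 pos [668.6 -79.6 165.1] yaw 96.67 q7 1.89 turn units 0.03 shift [1.381 2.666 0.027] min rows 12.0 w 0.717 F [ 2.2 -0.7 -2.3]
tilt z [ 4.1e-03  1.0e-04 -1.0e+00]
24.966199299960863
```

Emit:
jog_arm([
  [0,0,0,0.05,0.1,0,1],
  [0,0,0,0.09,0.17,0,1],
  [0,0,0,0.12,0.233,0,1],
  [0,0,0,0.12,0.233,0,1],
  [0,0,0,0.12,0.233,0,1],
  [0,0,0,0.12,0.233,0,1],
  [0,0,0,0.12,0.233,0,1],
  [0,0,0,0.12,0.233,0,1],
  [0,0,0,0.12,0.233,0,1],
  [0,0,0,0.12,0.233,0,1],
  [0,0,0,0.12,0.233,0,1],
  [0,0,0,0.09,0.17,0,1],
])

```text
time_s: 16.13
eef_pos: [424.2, 278.3, 160.5]
ee_rot: [-0.002, -0.06, 0.998, -0.0]
ft_force: [0.8, 0.5, -1.7]
gripper_width: 0.721
grasp_force: 25.0
```

Emit:
jog_arm([
  [0,0,0,0.045,0.09,0,1],
  [0,0,0,0.018,0.043,0,1],
  [0,0,0,0,0,0,1],
  [0,0,0,0,0,0,1],
  [0,0,0,0,0,0,1],
])

```text
time_s: 16.55
eef_pos: [417.4, 292.5, 161.8]
ee_rot: [-0.0, -0.057, 0.998, -0.001]
ft_force: [0.4, -0.6, -2.1]
gripper_width: 0.716
grasp_force: 25.0
```

```bash
python3 -c "
from h import *
go((417.6,294.3,17.8)); print(arm.state()['qpos'].round(2))
c=shot('wrist','w4.png')"
```

```text
t 16.55 pos [417.4 292.5 161.8] yaw 96.51 q7 1.03 turn units 0.0 shift [-0.003  0.013  0.96 ] min rows 4.0 w 0.716 F [ 0.4 -0.6 -2.1]
tilt z [-3.0e-04 -1.4e-03 -1.0e+00]
[-0.79  0.06  0.13  1.88 -0.01  1.2   1.03]
```

View pics/w4.png

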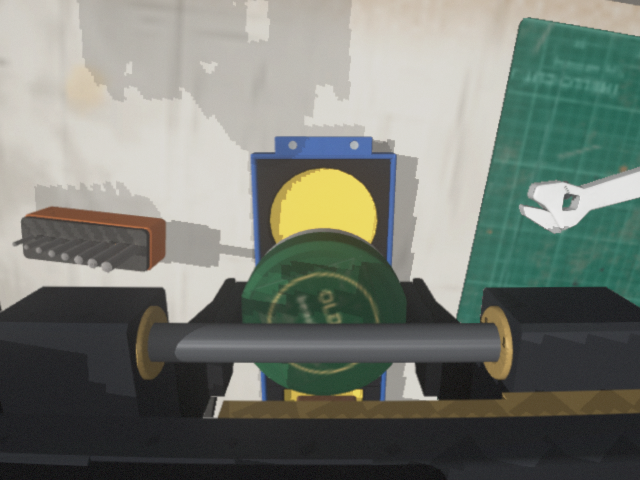

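The wrist view shows the tin held level at (324,310), in line with the large yellow recess (324,215). Next I lower it.

Emit:
jog_arm([
  [0,0,0,0,0.012,0.05,1],
  [0,0,0,0,0,0.15,1],
  [0,0,0,0,0,0.22,1],
  [0,0,0,0,0,0.2,1],
  [0,0,0,0,0,0.15,1],
  [0,0,0,0,0,0.08,1],
  [0,0,0,0,0,0,1],
  [0,0,0,0,0,0,1],
  [0,0,0,0,0,0,1],
])

```text
time_s: 17.35
eef_pos: [417.3, 296.5, 35.8]
ee_rot: [0.001, -0.058, 0.998, 0.0]
ft_force: [0.7, -0.4, -1.5]
gripper_width: 0.713
grasp_force: 25.0
```

```bash
python3 -c "
from h import *
go((417.6,294.2,17.8))"
```

```text
t 17.35 pos [417.3 296.5  35.8] yaw 96.63 q7 1.04 turn units 0.0 shift [-0.    -0.015  0.12 ] min rows 1.0 w 0.713 F [ 0.7 -0.4 -1.5]
tilt z [ 0.0015  0.001  -1.    ]
```

Emit:
jog_arm([
  [0,0,0,0,-0.012,0.03,1],
  [0,0,0,0,0,0.04,1],
  [0,0,0,0,0,0.03,1],
  [0,0,0,0,0,0.012,1],
  [0,0,0,0,0,0,1],
  [0,0,0,0,0,0,1],
  [0,0,0,0,0,0,1],
])

```text
time_s: 17.93
eef_pos: [416.5, 294.6, 18.2]
ee_rot: [0.0, -0.058, 0.998, 0.0]
ft_force: [-0.3, 0.3, -2.1]
gripper_width: 0.72
grasp_force: 25.0
```

```bash
python3 -c "
from h import *
go((417.6,294.2,17.6))"
```

```text
t 17.9333 pos [416.5 294.6  18.2] yaw 96.67 q7 1.05 turn units 0.0 shift [-0.007 -0.003  0.004] min rows 1.0 w 0.72 F [-0.3  0.3 -2.1]
tilt z [ 2.e-04  2.e-04 -1.e+00]
```

Emit:
jog_arm([
  [0,0,0,0,0,0.004,1],
  [0,0,0,0,0,0,1],
  [0,0,0,0,0,0,-1],
  [0,0,0,0,0,0,-1],
  [0,0,0,0,0,0,-1],
  [0,0,0,0,0,0,-1],
  [0,0,0,0,0,0,-1],
  [0,0,0,0,0,0,-1],
])

```text
time_s: 18.6
eef_pos: [416.6, 294.6, 17.7]
ee_rot: [0.0, -0.058, 0.998, 0.0]
ft_force: [-0.3, 0.3, -0.2]
gripper_width: 0.989
grasp_force: 0.0
```

Emit:
jog_arm([
  [0,0,0,0,0,-0.05,-1],
  [0,0,0,0,0,-0.12,-1],
  [0,0,0,0,0,-0.25,-1],
  [0,0,0,0,0,-0.27,-1],
  [0,0,0,0,0,-0.27,-1],
  [0,0,0,0,0,-0.1,-1],
  [0,0,0,0,0,-0.05,-1],
  [0,0,0,0,0,0,-1],
  [0,0,0,0,0,0,-1],
])

```text
time_s: 19.35
eef_pos: [415.9, 294.1, 183.2]
ee_rot: [-0.001, -0.058, 0.998, -0.0]
ft_force: [-0.5, 0.1, -0.1]
gripper_width: 1.002
grasp_force: 0.0
```

```bash
python3 - <<'E'
from h import *
go((657.5,46.5,185))
c=shot('top'); P=cloud(c)
d=P-np.array([417,294,0]); 
k=(np.hypot(d[:,:,0],d[:,:,1])<45)&(P[:,:,2]>24)&(P[:,:,2]<45)
print(k.sum(),np.median(P[k],0),cv2.minEnclosingCircle(np.float32(P[k][:,:2])))
E
```

```text
t 19.35 pos [415.9 294.1 183.2] yaw 96.67 q7 1.03 turn units 0.0 shift [-1.408 -1.827 -0.013] min rows 9.0 w 1.002 F [-0.5  0.1 -0.1]
tilt z [-1.e-03 -8.e-04 -1.e+00]
104 [390.33228798 290.96392336  32.47369867] ((411.39813232421875, 293.2568664550781), 32.417633056640625)
```

Emit:
jog_arm([
  [0,0,0,-0.08,-0.1,0,-1],
  [0,0,0,-0.16,-0.208,0,-1],
  [0,0,0,-0.16,-0.208,0,-1],
  [0,0,0,-0.16,-0.208,0,-1],
  [0,0,0,-0.16,-0.208,0,-1],
  [0,0,0,-0.16,-0.208,0,-1],
  [0,0,0,-0.16,-0.208,0,-1],
  [0,0,0,-0.16,-0.208,0,-1],
  [0,0,0,-0.08,-0.1,0,-1],
  [0,0,0,-0.08,-0.1,0,-1],
  [0,0,0,-0.05,-0.07,0,-1],
])

```text
time_s: 20.32
eef_pos: [658.2, 44.4, 181.0]
ee_rot: [-0.002, -0.057, 0.998, -0.001]
ft_force: [-0.8, -0.0, -0.6]
gripper_width: 1.0
grasp_force: 0.0
```

Emit:
jog_arm([
  [0,0,0,0,0,0,-1],
  [0,0,0,0,0,0,-1],
  [0,0,0,0,0,0,-1],
])

```text
time_s: 20.57
eef_pos: [657.2, 48.7, 183.1]
ee_rot: [-0.001, -0.059, 0.998, 0.001]
ft_force: [0.2, 0.2, -0.1]
gripper_width: 0.999
grasp_force: 0.0
```

```bash
python3 - <<'E'
from h import *
c=shot('wrist','w5.png'); P=cloud(c); h=cv2.cvtColor(c['pixels'],cv2.COLOR_RGB2HSV)
T=shot('top','top5.png');PT=cloud(T)
for n,Q in(('wrist',P),('top',PT)):
  r=np.hypot(Q[:,:,0]-657,Q[:,:,1]-47)<35
  for a,b in((15,60),(60,80),(80,100),(100,125)):
    k=r&(Q[:,:,2]>a)&(Q[:,:,2]<b)
    if k.sum()>3: print(n,a,b,k.sum(),cv2.minAreaRect(np.float32(Q[k][:,:2])),Q[k].mean(0).round(1))
  # jar and big bottle check
go((657.5,46.5,52.5))
E
```

```text
wrist 15 60 1134 ((657.4357299804688, 46.92936706542969), (35.330352783203125, 37.398040771484375), 3.6369528770446777) [649.   46.4  47.8]
wrist 60 80 709 ((656.2481079101562, 46.95140838623047), (25.494535446166992, 30.15185546875), 8.501113891601562) [653.1  46.5  64.8]
wrist 80 100 749 ((660.6102905273438, 47.123779296875), (20.66532325744629, 20.09889030456543), 6.530460834503174) [658.8  47.   85.5]
wrist 100 125 113 ((661.10595703125, 47.2009162902832), (4.751856327056885, 4.989342212677002), 44.439788818359375) [660.7  47.2 109.3]
t 20.6667 pos [657.5  49.  183.9] yaw 96.81 q7 1.67 turn units 0.0 shift [ 0.001 -0.017  0.876] min rows 4.0 w 1.006 F [-0.9 -0.5  0.1]
tilt z [-7.0e-04  1.1e-03 -1.0e+00]
```

View pics/w5.png

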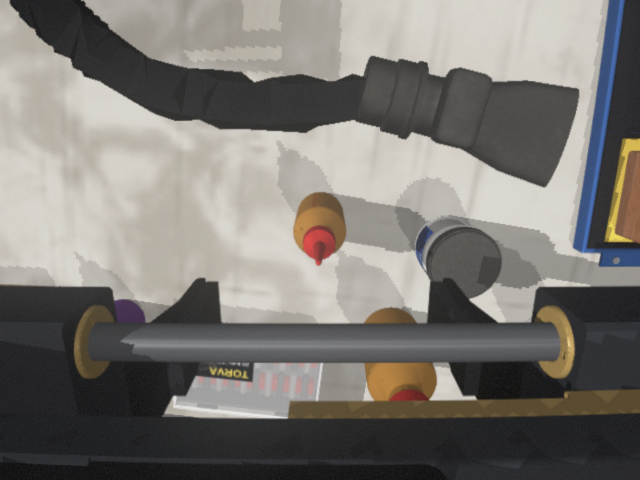

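The wrist view shows the oiler at (319,225) between the fingers. The jar (458,258) and the large amber bottle (400,350) are outside the finger line. I'll check its radius against height before gripping.

```bash
python3 - <<'E'
from h import *
Q=cloud(load('wrist')).reshape(-1,3); r=np.hypot(Q[:,0]-660.6,Q[:,1]-47.1)
for z in range(20,118,4):
    k=(r<30)&(abs(Q[:,2]-z)<2)
    if k.sum()>5: print(z,k.sum(),np.percentile(r[k],[10,50,90]).round(1))
E
```

```text
20 45 [19.9 20.4 20.7]
24 49 [19.9 20.3 20.5]
28 43 [19.7 20.1 20.4]
32 52 [19.6 20.  20.2]
36 47 [19.6 19.8 20.1]
40 55 [19.4 19.7 20. ]
44 55 [19.3 19.6 19.9]
48 59 [19.3 19.5 19.8]
52 78 [19.  19.3 19.6]
56 374 [16.7 17.9 18.9]
60 460 [13.9 15.4 16.8]
64 326 [10.9 12.3 13.7]
68 94 [ 9.2 10.  10.9]
76 48 [10.3 10.5 10.8]
80 78 [ 9.8 10.3 10.6]
84 501 [ 5.9  8.3 10. ]
88 118 [3.3 4.4 6.2]
92 29 [2.6 2.9 3.6]
96 28 [2.1 2.6 3.1]
100 32 [1.6 2.2 2.9]
104 25 [1.2 1.7 2.4]
108 24 [0.8 1.3 2.2]
112 21 [0.5 1.2 2.2]
116 31 [0.5 1.3 2.3]
```

Emit:
jog_arm([
  [0,0,0,-0.015,-0.014,0,-1],
  [0,0,0,0,0,0.12,-1],
  [0,0,0,0,0,0.2,-1],
  [0,0,0,0,0,0.2,-1],
  [0,0,0,0,0,0.15,-1],
  [0,0,0,0,0,0.1,-1],
  [0,0,0,0,0,0.03,-1],
  [0,0,0,0,0,0,-1],
  [0,0,0,0,0,0,-1],
  [0,0,0,0,0,0,-1],
])

```text
time_s: 21.5
eef_pos: [662.1, 45.4, 65.9]
ee_rot: [0.002, -0.058, 0.998, 0.0]
ft_force: [0.3, -0.8, -0.3]
gripper_width: 1.002
grasp_force: 0.0
```

```bash
python3 - <<'E'
from h import *
go((660,47.2,50))
E
```

```text
t 21.5 pos [662.1  45.4  65.9] yaw 96.68 q7 1.7 turn units 0.0 shift [0.013 0.013 0.106] min rows 1.0 w 1.002 F [ 0.3 -0.8 -0.3]
tilt z [ 3.e-03  5.e-04 -1.e+00]
```

Emit:
jog_arm([
  [0,0,0,0.007,0.01,0.03,-1],
  [0,0,0,0,0,0.03,-1],
  [0,0,0,0,0,0.025,-1],
  [0,0,0,0,0,0.014,-1],
  [0,0,0,0,0,0,-1],
  [0,0,0,0,0,0,-1],
  [0,0,0,0,0,0,-1],
  [0,0,0,0,0,0,-1],
])

```text
time_s: 22.17
eef_pos: [659.8, 46.5, 49.3]
ee_rot: [0.0, -0.058, 0.998, 0.0]
ft_force: [-0.4, 0.4, 0.4]
gripper_width: 0.998
grasp_force: 0.0
```

```bash
python3 - <<'E'
from h import *
go((660,47.2,50))
E
```

```text
t 22.1667 pos [659.8  46.5  49.3] yaw 96.67 q7 1.71 turn units 0.0 shift [-0.002  0.004 -0.004] min rows 1.0 w 0.998 F [-0.4  0.4  0.4]
tilt z [ 4.e-04  1.e-04 -1.e+00]
```

Emit:
jog_arm([
  [0,0,0,0,0,0,0.05],
  [0,0,0,0,0,0,0.05],
  [0,0,0,0,0,0,0.05],
  [0,0,0,0,0,0,0.05],
  [0,0,0,0,0,0,1],
  [0,0,0,0,0,0,1],
  [0,0,0,0,0,0,1],
  [0,0,0,0,0,0,1],
  [0,0,0,0,0,0,1],
  [0,0,0,0,0,0,1],
], force=20)

```text
time_s: 23.0
eef_pos: [659.6, 46.6, 49.2]
ee_rot: [0.0, -0.058, 0.998, 0.0]
ft_force: [0.2, -0.1, -0.4]
gripper_width: 0.416
grasp_force: 20.0
```

```bash
python3 - <<'E'
from h import *
go((660,47.2,50)); print(arm.state()['gripper_width']*87,arm.state()['grasp_force'])
c=shot('wrist','w6.png')
E
```

```text
t 23.0 pos [659.6  46.6  49.2] yaw 96.67 q7 1.71 turn units 0.0 shift [-0.003  0.004 -0.005] min rows 1.0 w 0.416 F [ 0.2 -0.1 -0.4]
tilt z [ 2.e-04  1.e-04 -1.e+00]
36.15812932098793 19.996412657783367
```

View pics/w6.png

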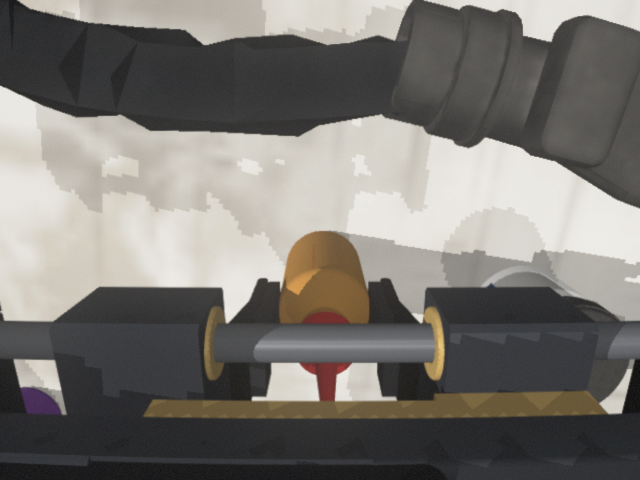

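The wrist view shows the bottle upright between the pads at (325,290), with the spout (326,370) below the palm. I'll lift it gently to test the grip.

Emit:
jog_arm([
  [0,0,0,0,0,-0.01,1],
  [0,0,0,0,0,-0.02,1],
  [0,0,0,0,0,-0.03,1],
  [0,0,0,0,0,-0.03,1],
  [0,0,0,0,0,-0.02,1],
  [0,0,0,0,0,-0.01,1],
  [0,0,0,0,0,0,1],
  [0,0,0,0,0,0,1],
  [0,0,0,0,0,0,1],
], force=25)

```text
time_s: 23.8
eef_pos: [659.4, 46.6, 67.0]
ee_rot: [-0.0, -0.058, 0.998, 0.0]
ft_force: [0.3, -0.3, -0.8]
gripper_width: 0.418
grasp_force: 25.0
```

```bash
cat > ob.py <<'E'
from h import *
s=arm.state(); print(s['gripper_width']*87,s['grasp_force'])
P=cloud(shot('wrist')); p=s['eef_pos']; h=cv2.cvtColor(load('wrist')['pixels'],cv2.COLOR_RGB2HSV)
a=(h[:,:,0]<25)&(h[:,:,1]>120)&(np.hypot(P[:,:,0]-p[0],P[:,:,1]-p[1])<30)
rel=P[a]-p
for lo in (-50,-40,-30,-20,-10): 
    k=(rel[:,2]>lo)&(rel[:,2]<lo+10)
    if k.sum()>5:print(lo,k.sum(),rel[k].mean(0).round(1))
print('minz',np.percentile(rel[:,2],[0.5,2]),'red maxz',rel[:,2].max())
E
python3 ob.py; python3 -c "
from h import *
go((511.4,305,185))"
```

```text
36.39069404428773 24.994861891900655
-50 52 [-16.8  -8.7 -41.7]
-40 219 [-16.1  -8.9 -34.8]
-30 289 [-16.1  -7.  -24.6]
-20 447 [-16.1  -2.8 -14.6]
-10 614 [-16.   -0.9  -5. ]
minz [-41.22769865 -35.75003451] red maxz 99.00077321858771
t 23.85 pos [659.4  46.6  66.9] yaw 96.67 q7 1.7 turn units 0.0 shift [ 0.78   1.826 -0.787] min rows 8.0 w 0.417 F [ 0.8  0.7 -1.3]
tilt z [-4.e-04  0.e+00 -1.e+00]
```

Emit:
jog_arm([
  [0,0,0,0,0,-0.05,1],
  [0,0,0,0,0,-0.1,1],
  [0,0,0,0,0,-0.13,1],
  [0,0,0,0,0,-0.13,1],
  [0,0,0,0,0,-0.13,1],
  [0,0,0,0,0,-0.1,1],
  [0,0,0,0,0,-0.05,1],
  [0,0,0,0,0,0,1],
  [0,0,0,0,0,0,1],
])

```text
time_s: 24.6
eef_pos: [659.5, 46.5, 170.6]
ee_rot: [0.0, -0.058, 0.998, 0.0]
ft_force: [-0.0, -0.6, -0.4]
gripper_width: 0.413
grasp_force: 25.0
```

```bash
python3 -c "
from h import *
c=shot('scene'); im=c['pixels']; cw=c['camera_from_world']@np.r_[arm.state()['eef_pos'],1]; uv=(c['K']@(cw[:3]/cw[2]))[:2].astype(int); print(uv)
u,v=uv; cv2.imwrite('pics/s7.png',cv2.resize(im[max(v-90,0):v+90,max(u-110,0):u+110,::-1],None,fx=3,fy=3))
go((511.4,305,160))"
```

```text
[290 189]
t 24.65 pos [659.   46.6 169.7] yaw 96.67 q7 1.68 turn units 0.0 shift [0.777 1.826 0.066] min rows 8.0 w 0.414 F [-0.   0.5 -1.7]
tilt z [-1.5e-03 -1.0e-04 -1.0e+00]
```

View pics/s7.png

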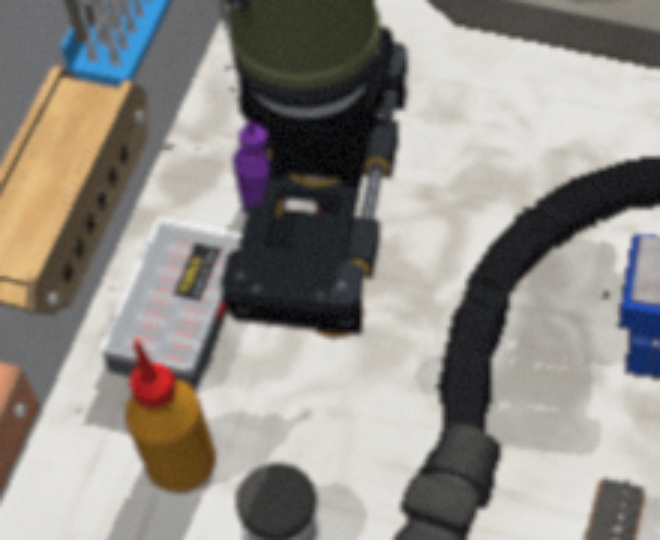

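The scene crop shows the hand at (290,255), with a sliver of the held bottle below it at (335,332). The large amber bottle (170,430) and the jar still stand.

Emit:
jog_arm([
  [0,0,0,0.02,0.05,0,1],
  [0,0,0,0.045,0.1,0,1],
  [0,0,0,0.065,0.153,0,1],
  [0,0,0,0.065,0.153,0,1],
  [0,0,0,0.065,0.153,0,1],
  [0,0,0,0.065,0.153,0,1],
  [0,0,0,0.065,0.153,0,1],
  [0,0,0,0.065,0.153,0,1],
  [0,0,0,0.065,0.153,0,1],
  [0,0,0,0.065,0.153,0,1],
  [0,0,0,0.065,0.153,0,1],
  [0,0,0,0.065,0.153,0,1],
])

```text
time_s: 25.65
eef_pos: [521.9, 285.6, 169.5]
ee_rot: [-0.001, -0.058, 0.998, -0.0]
ft_force: [0.1, 0.2, -1.1]
gripper_width: 0.415
grasp_force: 25.0
```

Emit:
jog_arm([
  [0,0,0,0.04,0.1,0,1],
  [0,0,0,0.02,0.046,0,1],
  [0,0,0,0,0,0,1],
  [0,0,0,0,0,0,1],
  [0,0,0,0,0,0,1],
])

```text
time_s: 26.07
eef_pos: [513.2, 303.2, 170.4]
ee_rot: [0.0, -0.057, 0.998, -0.001]
ft_force: [0.1, 0.2, -0.9]
gripper_width: 0.409
grasp_force: 25.0
```

```bash
python3 - <<'E'
from h import *
go((511.4,305,57.5))
c=shot('wrist','w8.png')
E
```

```text
t 26.0667 pos [513.2 303.2 170.4] yaw 96.54 q7 1.15 turn units 0.0 shift [0.01  0.014 0.752] min rows 3.0 w 0.409 F [ 0.1  0.2 -0.9]
tilt z [ 2.0e-04 -1.3e-03 -1.0e+00]
```

View pics/w8.png

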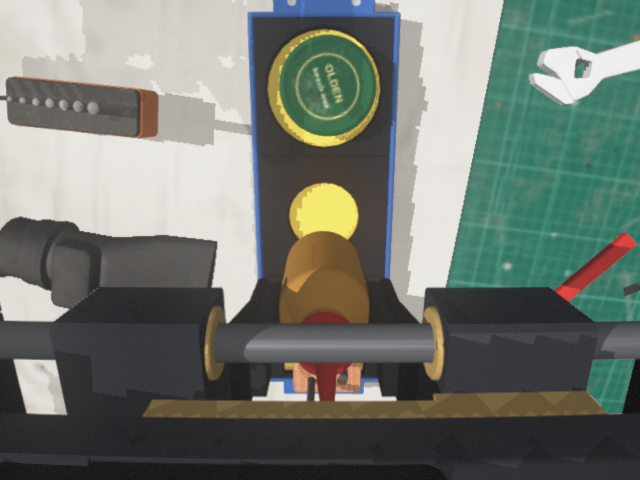

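The wrist view shows the bottle upright at (325,275) beside its recess (324,215). The tin sits fully inside its ring at (327,88).

Emit:
jog_arm([
  [0,0,0,0.012,0.006,0.03,1],
  [0,0,0,0,0,0.1,1],
  [0,0,0,0,0,0.15,1],
  [0,0,0,0,0,0.15,1],
  [0,0,0,0,0,0.12,1],
  [0,0,0,0,0,0.06,1],
  [0,0,0,0,0,0.02,1],
  [0,0,0,0,0,0,1],
  [0,0,0,0,0,0,1],
  [0,0,0,0,0,0,1],
  [0,0,0,0,0,0,1],
])

```text
time_s: 27.03
eef_pos: [511.3, 306.2, 77.5]
ee_rot: [0.001, -0.058, 0.998, 0.001]
ft_force: [0.8, 0.6, -0.5]
gripper_width: 0.412
grasp_force: 25.0
```

```bash
python3 -c "
from h import *
go((511.2,304.9,57.5))"
```

```text
t 27.0333 pos [511.3 306.2  77.5] yaw 96.66 q7 1.16 turn units 0.0 shift [ 0.002 -0.009  0.133] min rows 1.0 w 0.412 F [ 0.8  0.6 -0.5]
tilt z [ 0.0019  0.0014 -1.    ]
```

Emit:
jog_arm([
  [0,0,0,0,-0.006,0.02,1],
  [0,0,0,0,0,0.03,1],
  [0,0,0,0,0,0.03,1],
  [0,0,0,0,0,0.025,1],
  [0,0,0,0,0,0.015,1],
  [0,0,0,0,0,0,1],
  [0,0,0,0,0,0,1],
  [0,0,0,0,0,0,1],
])

```text
time_s: 27.7
eef_pos: [510.6, 304.9, 58.2]
ee_rot: [0.0, -0.058, 0.998, 0.0]
ft_force: [-0.3, 0.7, -1.6]
gripper_width: 0.416
grasp_force: 25.0
```

```bash
python3 -c "
from h import *
go((511.2,304.9,57.4))"
```

```text
t 27.7 pos [510.6 304.9  58.2] yaw 96.67 q7 1.17 turn units 0.0 shift [-0.004 -0.001  0.005] min rows 1.0 w 0.416 F [-0.3  0.7 -1.6]
tilt z [ 1.e-04  1.e-04 -1.e+00]
```

Emit:
jog_arm([
  [0,0,0,0,0,0.007,1],
  [0,0,0,0,0,0,1],
  [0,0,0,0,0,0,1],
  [0,0,0,0,0,0,0.1],
  [0,0,0,0,0,0,-0.1],
  [0,0,0,0,0,0,-0.4],
  [0,0,0,0,0,0,-1],
  [0,0,0,0,0,0,-1],
  [0,0,0,0,0,0,-1],
  [0,0,0,0,0,0,-1],
  [0,0,0,0,0,0,-1],
])

```text
time_s: 28.62
eef_pos: [510.5, 304.9, 57.1]
ee_rot: [0.0, -0.058, 0.998, 0.0]
ft_force: [-0.9, -0.7, -0.3]
gripper_width: 0.898
grasp_force: 0.0
```

Emit:
jog_arm([
  [0,0,0,0,0,-0.03,-1],
  [0,0,0,0,0,-0.06,-1],
  [0,0,0,0,0,-0.1,-1],
  [0,0,0,0,0,-0.2,-1],
  [0,0,0,0,0,-0.25,-1],
  [0,0,0,0,0,-0.25,-1],
  [0,0,0,0,0,-0.1,-1],
  [0,0,0,0,0,0,-1],
])

```text
time_s: 29.28
eef_pos: [513.2, 306.4, 212.3]
ee_rot: [0.004, -0.058, 0.998, 0.003]
ft_force: [0.6, 0.4, 0.2]
gripper_width: 0.997
grasp_force: 0.0
```

Emit:
jog_arm([
  [0,0,0,0.1,-0.1,0,-1],
  [0,0,0,0.15,-0.15,0,-1],
  [0,0,0,0.1,-0.1,0,-1],
  [0,0,0,-0.2,-0.2,0,-1],
  [0,0,0,-0.15,-0.2,0,-1],
  [0,0,0,0,-0.2,0,-1],
  [0,0,0,0,-0.2,0,-1],
  [0,0,0,0,-0.1,0,-1],
  [0,0,0,0,0,0,-1],
  [0,0,0,0,0,0,-1],
])

```text
time_s: 30.12
eef_pos: [531.5, 118.6, 205.4]
ee_rot: [-0.0, -0.057, 0.998, 0.0]
ft_force: [0.2, 0.8, 1.0]
gripper_width: 0.996
grasp_force: 0.0
```

```bash
python3 - <<'E'
from h import *
c=shot('top','top9.png'); P=cloud(c)
for nm,xy,a,b in(('block',(605.5,315.5),44,56),('tin',(417,294.5),28,40),('oil tip',(511,305),100,135),('oil body',(511,305),25,60),('stand',(446,121),60,80),('jar',(670,155),52,62),('white',(741,257),140,165)):
    k=(np.hypot(P[:,:,0]-xy[0],P[:,:,1]-xy[1])<50)&(P[:,:,2]>a)&(P[:,:,2]<b)
    print(nm,k.sum(),P[k].mean(0).round(1) if k.any() else '',P[k][:,2].max().round(1) if k.any() else '')
go((511,305,200))
E
```

```text
block 192 [594.1 335.1  49.7] 55.8
tin 465 [414.6 308.9  33. ] 38.0
oil tip 17 [511.  305.2 112.7] 124.7
oil body 13 [490.6 306.6  43.7] 56.2
stand 0  
jar 12 [678.8 132.2  55.6] 60.3
white 0  
t 30.1667 pos [531.3 120.1 205.4] yaw 96.7 q7 1.45 turn units 0.0 shift [-0.009  1.24   0.037] min rows 5.0 w 1.002 F [-0.7  0.9 -0.2]
tilt z [-5.e-04  1.e-03 -1.e+00]
```

View pics/top9.png

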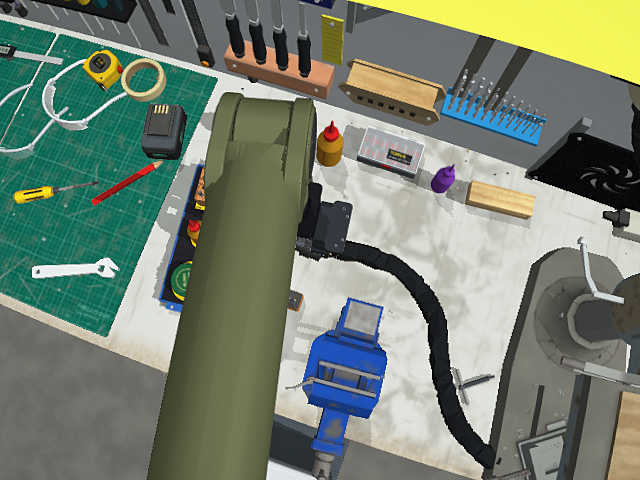

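The top view shows the arm over the middle. The red spout (194,232), tin (183,280) and block (200,190) are visible in the tray. The spout tip is at z 124.7, so the bottle is seated. I'll take one scene check of the whole tray and the other items.

```bash
python3 - <<'E'
from h import *
c=shot('scene'); cv2.imwrite('pics/s9.png',cv2.resize(c['pixels'][190:420,170:440,::-1],None,fx=2.5,fy=2.5))
E
```

```text
(no output)
```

View pics/s9.png

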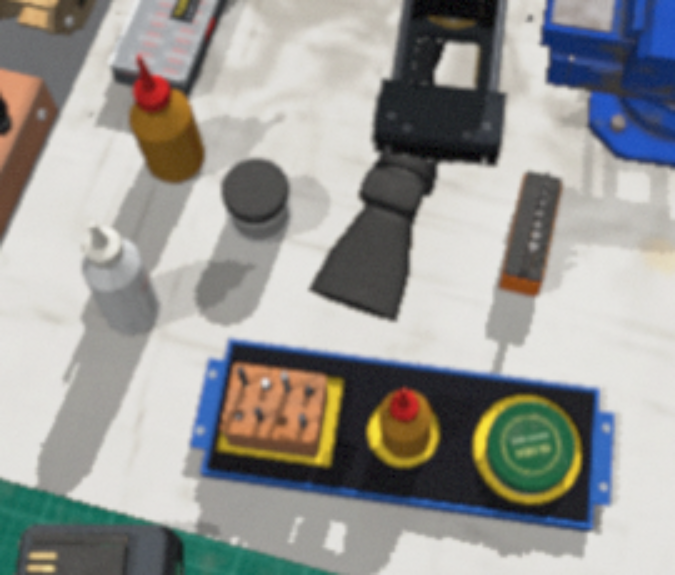

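The crop shows all three seated on yellow: block (280,408), bottle (405,425) and tin (527,445). The stand, jar and white bottle have not moved. Handing in.

```bash
python3 -c "
from bench import arm
print(arm.hand_in())"
```

```text
the job is handed in; nothing more can be done
None
```

The beech block, the green tin and the amber oil bottle each stand upright and fully down in their recesses, the three items for other jobs were left where they were, and the job was handed in after about 30 s of robot time.

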